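# Pick up the spare feed rollers on the loading spindle

### The job

The bag sealer is due for new feed rollers. Take the loading spindle by its handle, run its rod up through all three white rollers lying in the sloping chute, and lift them out of the chute together. Then stand the spindle upright on its foot inside the steel tray with the three rollers still on the rod, let go, and leave the other things on the table where they are.

Things in the scene. Friction and masses are not known exactly. Their poses are not given: they have to be found in the camera images.
- spindle: Loose loading spindle, 0.32 kg, standing on the table: upright black handle 26 x 26 mm in plan, top 122 mm up, on a flat steel foot (x -35 to +13, y +-22, 10 mm thick), with a bare rod sticking out level along +x. Origin: foot underside below the handle's centre line; z up the handle. Grip the handle across its y faces, 65 to 115 mm above the underside. Loaded, it stands stably.
- spindle_root (a point): Where the steel rod (10 mm diameter, rounded end, 95 mm long) leaves the handle's front face: at x = 13, z = 34 mm in the spindle's axes, on the rod's axis. Axes as the spindle's, x along the rod. Rollers ride up to the handle face here while the rod points nose up; level they stay; nose down they slide off.
- spindle_tip (a point): End of the rod, 95 mm from the root.
- chute: Fixed bare-aluminium sloping V trough on two uprights; base plate x -40 to +130, y +-50 mm. Origin: on the table straight below the mouth; z up; +x is the horizontal direction in which the trough rises, at 25 degrees to the horizontal (it is turned only in yaw). The trough runs 92 mm up the slope from the mouth, open above and at its upper end; its sides are lower than the bore axis.
- chute_mouth (a point): On the rollers' bore axis at the lowest roller's lower face, 190 mm above the table; axes as the chute's. The bore axis rises from here along (cos 25, 0, sin 25). Two stop tabs, 4 mm thick, stand on the mouth's lower side at y = +-15 to +-25 mm, up to 16 mm above the axis; the 30 mm gap between them is open above, so the rod goes in there and lifts out.
- roller1: White nylon roller, the lowest in the chute: 44 mm outside diameter, 22 mm bore, 22 mm wide, about 28 g, loose. Origin at its centre, x along its bore, at the start pointing up the slope. The three lie face to face against the stop tabs, their bores in line (a stack 67 mm long).
- roller2: White nylon roller, the middle one: 44 mm outside diameter, 22 mm bore, 22 mm wide, about 28 g, loose. Origin at its centre, x along its bore, at the start pointing up the slope. The three lie face to face against the stop tabs, their bores in line (a stack 67 mm long).
- roller3: White nylon roller, the uppermost: 44 mm outside diameter, 22 mm bore, 22 mm wide, about 28 g, loose. Origin at its centre, x along its bore, at the start pointing up the slope. The three lie face to face against the stop tabs, their bores in line (a stack 67 mm long).
- tray: Fixed shallow open steel tray, outside 220 (x) x 140 (y) mm and 18 mm high, walls 3 mm, floor 3 mm thick. Origin: centre of its underside on the table, z up.
- beaker: Bystander: grey plastic beaker, 64 mm diameter, 85 mm high; origin at the centre of its underside.
- pressure_wheel: Bystander: black rubber wheel lying flat, 62 mm diameter, 24 mm thick; origin at the centre of its underside.
- screwdriver: Bystander: screwdriver lying on the table, handle to its -x; origin under its middle.
- oil_bottle: Bystander: white bottle, 50 mm diameter, 120 mm high; origin at the centre of its underside.
- hex_key: Bystander: dark steel hex key lying flat, 113 x 34 mm, 8 mm thick; origin on the table under its long arm.
Not all that is in view belongs to the job. What is meant by the spindle is not orange or purple, and is the larger of those in its own colour.

How it is judged:
By the outcome, as a careful person would: the job done as asked, in the order asked, and still so for the second after the job is handed in, with the robot touching nothing.
It also fails if it takes over 59 s, if anything falls off the work surface, if the arm or the gripper's body presses on something with over 40 N, if the wrist force passes 120 N, or if a joint passes its speed limit or range.

### The arm

A 7-joint arm with a two-finger parallel gripper is mounted at the origin on the work surface. World frame = base frame: x ahead of the robot, y to its left, z up, the work surface at z = 0. Lengths are in m, angles in rad, forces in N, time in s.
With the tool pointing down it reaches from about 0.425 to 0.875 m from the base axis. Payload 4.7 kg.
Tool frame: the origin (TCP) lies between the finger pads; the fingertips stand 22 mm ahead of it and the grasp point (between the pads) lies 3 mm ahead of it; z points along the fingers, y is the line along which they close (so a half turn about z gives the same grasp; the last joint's range is limited). The gripper opens to 87 mm and grips with 3 to 60 N. Pads are 19 mm wide; open, the fingers measure 117 mm over their backs; the gripper's body (75 mm by 190 mm) begins 51 mm behind the grasp point.
Start: joints at [1.183, 0.321, -0.07, 1.45, 0.023, 1.371, -0.057], TCP at [0.254, -0.598, 0.245] pointing down, gripper open.
Joint ranges: [-2.86, 2.86], [-0.3, 2.09], [-1.38, 1.24], [0.06, 2.45], [-1.56, 4.7], [0.09, 2.05], [-2.69, 2.69]. Speed limits (rad/s): [2.57, 2.57, 3.14, 3.14, 3.14, 3.14, 3.14].

### API

Orientations are given as a rotation vector (axis times angle).
In Python, from bench import ctrl gives the robot as it stands. The module is installed in compiled form; this text tells all that it offers.
- The arm moves only by the tool send_rows, never from a script. Its argument "motion" is a list of rows, each an object with "claw": the opening, from -1 (shut) to 1 (fully open); "slide": the shift along the tool's x, y, z in mm, a list of three; "delta_rot": the turn, a rotation vector about the tool's x, y, z in rad, a list of three. In form: [{"claw": claw, "slide": [x, y, z], "delta_rot": [ax, ay, az]}, ...]. A call has 1 to 5 rows; each row is the pose to reach, as a shift and turn from the pose commanded when the call began, along the tool's axes at that moment; what a row does not reach only later rows make up. A row lasts 1/10 s, in which the tool goes at most 50 mm and 8.59 degrees, less where a joint would pass 70% of its speed; a pose out of reach is approached as far as the arm can. A call with a gripper value outside its range is refused whole. The fingers move at their own pace and stop on an object; "grip_force" is the grip in N (left out, the last holds). Time passes only in rows, so rows that repeat a pose let the fingers close. It gives the time, the measured TCP pose, the force, the opening and the grip force at its end, in the units of the state.
- ctrl.get_state(): the state, without advancing time (a new reading comes with each control period).
- ctrl.get_image(name): name is "side" or "top"; returns a dict with "color" (480x640x3 uint8, blue, green, red), "fx", "fy", "cx", "cy" (pixels), "pose" (4x4, takes a point from camera to world coordinates). Camera axes: x right, y down, z forward; pixel columns grow to the right and rows downward; lengths in m; the calibration is good to about 2 mm. A picture is of the moment at which its call begins. There is no depth.
- ctrl.close_job(): hands the job in; it is judged then, once.
The state is a dict: "time": time; "joint_positions": joint angles; "qd": joint speeds; "joint_torque": joint torques, N m; "position": TCP position; "tool_rot": TCP orientation; "ft_force": force on the tool from outside, world axes, zero at the start; "torque": the same for the moment, N m; "grip_width": opening from 0.0 (shut) to 1.0 (fully open); "grip_force": force on a finger pad.
Only numpy, scipy, OpenCV 4.12 (cv2) and the standard library are available. Lean on these libraries where they do the work, as an engineer would, in place of code of your own. Each camera call takes 0.05 s, during which the arm holds its last target. There are 200 camera calls.

## Working session

There is one attempt and no reset: what is moved stays moved. The work goes in short steps, Python scripts to look and compute and a tool call to move; the robot and the scene stay as the last step left them, time stands still between calls to the robot, and variables do not carry over. Pictures are saved under pics/ and viewed, at most 10 in all, crops included, and the job is handed in when it is done.

Besides the shell and the picture viewer there is one more tool, called after ">>>" by a JSON object that holds its "name" and its "arguments". send_rows: Moves the arm, as the interface text tells. Its arguments: {"type":"object","properties":{"motion":{"type":"array","items":{"type":"object","properties":{"claw":{"type":"number"},"slide":{"type":"array","items":{"type":"number"}},"delta_rot":{"type":"array","items":{"type":"number"}}}}},"grip_force":{"type":"number"}},"required":["motion"]}

```bash
mkdir -p pics; python3 - <<'E'
from bench import ctrl
import cv2,numpy as np,pickle
np.set_printoptions(precision=4,suppress=True)
d={}
for n in("side","top"):
    i=ctrl.get_image(n); d[n]=i; cv2.imwrite(f"pics/{n}0.png",i["color"]); print(n,i["fx"],i["fy"],i["cx"],i["cy"]);print(i["pose"])
pickle.dump(d,open("im0.pkl","wb"))
print(ctrl.get_state())
E
```

```text
side 441.8222792485498 441.8222792485498 320.40439737116316 244.74829158674856
[[-0.9986 -0.0417  0.0338  0.4731]
 [-0.053   0.6605 -0.749   0.703 ]
 [ 0.0089 -0.7497 -0.6617  0.7553]
 [ 0.      0.      0.      1.    ]]
top 516.6806199013987 516.6806199013987 321.7780665815035 246.69351453457512
[[ 0.0078 -0.9992  0.0392  0.4543]
 [-0.9997 -0.0069  0.0234  0.0024]
 [-0.0231 -0.0393 -0.999   1.3109]
 [ 0.      0.      0.      1.    ]]
{'time': 0.1, 'joint_positions': array([ 1.1831,  0.3217, -0.0701,  1.4515,  0.0226,  1.3708, -0.0569]), 'qd': array([-0.0013, -0.0017,  0.0002, -0.0047, -0.0026, -0.0019, -0.0006]), 'joint_torque': array([ -0.0003, -49.2575,  -0.4057, -31.3398,  -0.064 ,   0.0395,
         0.0001]), 'position': array([ 0.254 , -0.5979,  0.2436]), 'tool_rot': array([-3.0768, -0.6267,  0.0006]), 'ft_force': array([0.315 , 0.1788, 0.1338]), 'torque': array([0.0127, 0.0009, 0.0082]), 'grip_force': 0.0, 'grip_width': 1.0006200327468389}
```

View pics/side0.png

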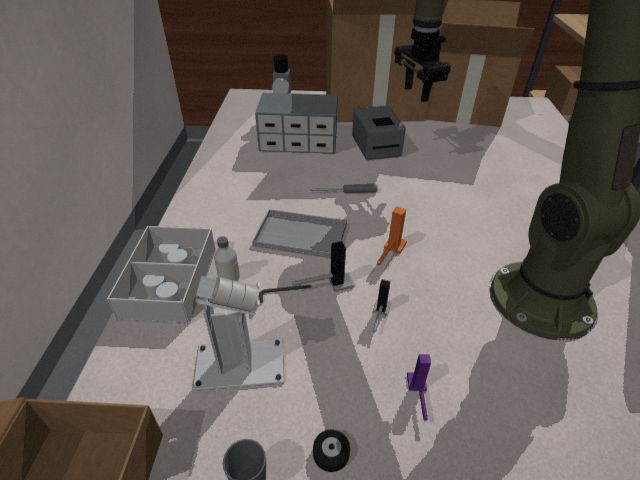

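View pics/top0.png

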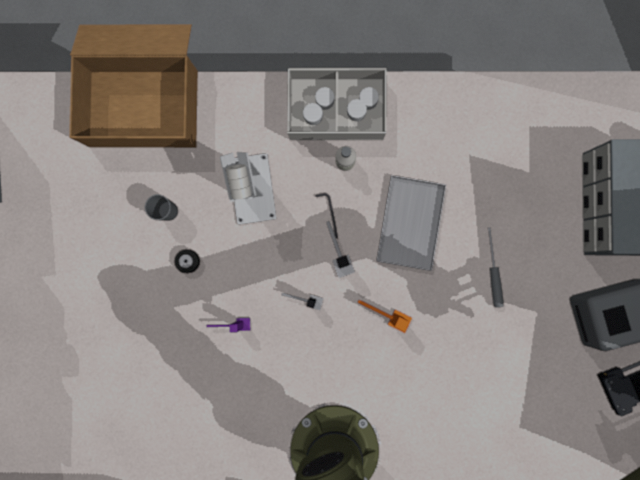

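The side view shows the large black spindle at (338,262), a small black one at (383,297), an orange one at (397,230) and a purple one at (422,370). In the top view the same four are at (343,262), (312,302), (400,320) and (240,325). I choose the larger black one. The chute with rollers is at side (236,293) and top (240,180), and the tray at top (412,222). One close crop will check the choice.

```bash
python3 - <<'E'
import cv2,numpy as np,pickle
d=pickle.load(open("im0.pkl","rb"))
s=d["side"]["color"][215:395,185:405]; t=d["top"]["color"][140:320,210:370]
a=cv2.resize(s,None,fx=3.3,fy=3.3,interpolation=2)[:594]
cv2.imwrite("pics/c1.png",cv2.resize(s,(726,594),interpolation=2));cv2.imwrite("pics/c2.png",cv2.resize(t,(528,594),interpolation=2))
E
```

```text
(no output)
```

View pics/c1.png

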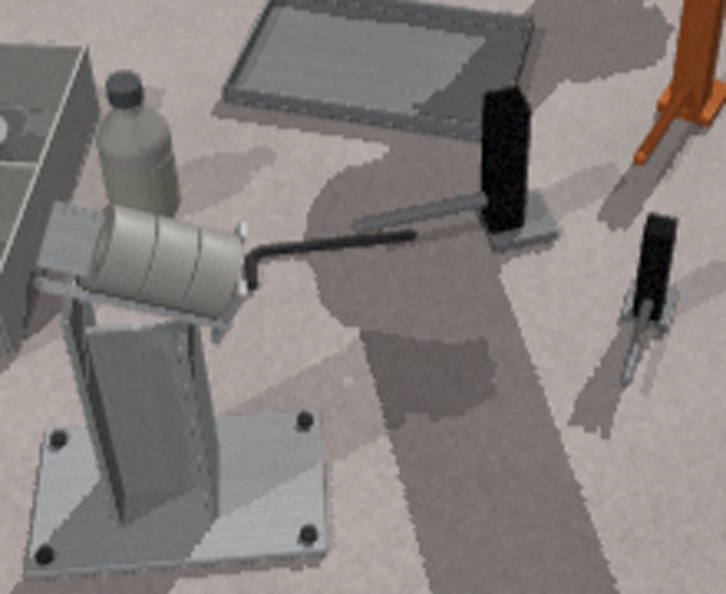

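View pics/c2.png

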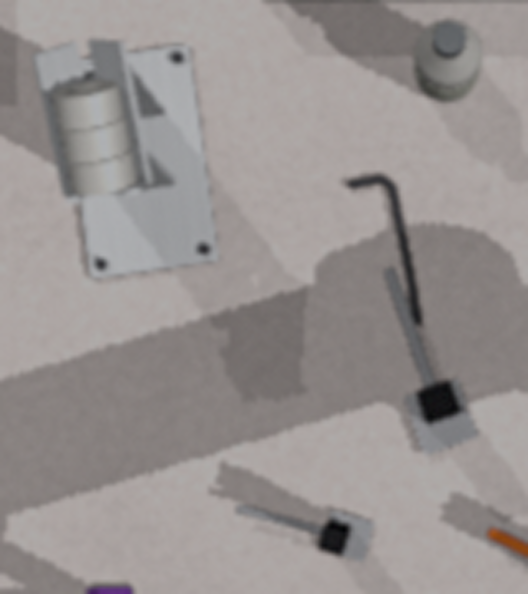

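The crops confirm the choice: a large black handle at side crop (505,160) and top crop (437,400), with a bare grey rod whose tip is at side (357,225) and top (388,270). The dark hex key lies beside the rod. The chute mouth faces the robot and its four bolts are visible. Next I triangulate these points.

```bash
cat > h.py <<'E'
import cv2,numpy as np
from scipy.spatial.transform import Rotation as R
np.set_printoptions(precision=4,suppress=True)
def K(i): return np.array([[i["fx"],0,i["cx"]],[0,i["fy"],i["cy"]],[0,0,1]])
def P(i): return K(i)@np.linalg.inv(i["pose"])[:3]
def tri(d,ps,pt):
    X=cv2.triangulatePoints(P(d["side"]),P(d["top"]),np.array(ps,float).reshape(2,1),np.array(pt,float).reshape(2,1)).ravel(); X=X[:3]/X[3]
    return X, np.round(np.r_[proj(d["side"],X)-ps,proj(d["top"],X)-pt],1)
def proj(i,X): p=P(i)@np.r_[X,1]; return p[:2]/p[2]
def plane(i,p,z):
    v=i["pose"][:3,:3]@np.linalg.inv(K(i))@np.r_[p,1]; o=i["pose"][:3,3]; return o+v*(z-o[2])/v[2]
E
python3 - <<'E'
from h import *; import pickle
d=pickle.load(open("im0.pkl","rb"))
S=lambda x,y:np.array([185+(x+.5)/3.3-.5,215+(y+.5)/3.3-.5]); T=lambda x,y:np.array([210+(x+.5)/3.3-.5,140+(y+.5)/3.3-.5])
def ref(n,p,r=3):
    g=cv2.cvtColor(d[n]["color"],cv2.COLOR_BGR2GRAY).astype(float); x,y=np.round(p).astype(int); w=g[y-r:y+r+1,x-r:x+r+1]; w=np.clip(np.percentile(w,60)-15-w,0,None)
    yy,xx=np.mgrid[y-r:y+r+1,x-r:x+r+1]; return np.array([(w*xx).sum(),(w*yy).sum()])/w.sum()
b={}
for n,s,t in [("farright",(58,438),(178,57)),("nearright",(305,420),(203,248)),("nearleft",(308,535),(100,263))]:
    s,t=ref("side",S(*s)),ref("top",T(*t)); b[n],e=tri(d,s,t); print(n,b[n],e)
c=(b["farright"]+b["nearleft"])/2; v=b["farright"]-b["nearright"]; w=b["nearleft"]-b["nearright"]
yaw=np.arctan2(v[1],v[0]); print("yaw",np.degrees(yaw),np.degrees(np.arctan2(w[1],w[0]))-90,np.linalg.norm(v),np.linalg.norm(w))
m=c-.045*np.array([np.cos(yaw),np.sin(yaw),0]); m[2]=.19; print("mouth est",m)
ax=R.from_euler("z",yaw).as_matrix()@np.array([np.cos(np.radians(25)),0,np.sin(np.radians(25))])
# roller stack drawn for check
ims=[]
for n,(x,y,wd,h) in {"side":(185,255,90,75),"top":(215,145,60,75)}.items():
    im=cv2.resize(d[n]["color"][y:y+h,x:x+wd],None,fx=5,fy=5,interpolation=2)
    U=np.array([-np.sin(yaw),np.cos(yaw),0]);V=np.cross(ax,U)
    for k in(0,.067):
        q=np.array([proj(d[n],m+k*ax+.022*(np.cos(a)*U+np.sin(a)*V)) for a in np.linspace(0,6.28,60)])
        cv2.polylines(im,[np.int32(((q-[x,y]+.5)*5))],True,(0,0,255) if k else (0,255,0),1)
    ims.append(im)
cv2.imwrite("pics/chk.png",np.hstack(ims))
for n,s,t in [("tip",(357,225),(388,270)),("root",(484,203),(428,380)),("handletopR?",(505,92),(437,400))]: print(n,*tri(d,S(*s),T(*t)))
for n,s,t in [("t1",(261,213),(391,176)),("t2",(348,220),(444,185)),("t2b",(343,255),(431,271)),("t3",(252,245),(377,263))]: pass
for t in[(391,176),(445,185),(432,271),(377,263)]: print("tray top",plane(d["top"],t,.018))
for s in[(268,212),(348,220),(344,257),(252,246)]: print("tray side",plane(d["side"],s,.018))
g=d["top"]["color"].max(2)[250:275,330:360]; ys,xs=np.where(g<40); r=cv2.minAreaRect(np.float32(np.c_[xs+330,ys+250])); print("blob",r,len(xs),plane(d["top"],r[0],.122),plane(d["top"],r[0],.06))
E
```

```text
farright [0.7336 0.1844 0.0058] [-0.1 -0.   0.   0.1]
nearright [0.5849 0.162  0.0063] [-0.2 -0.   0.   0.1]
nearleft [0.5727 0.2413 0.0065] [-0.3 -0.   0.   0.2]
yaw 8.571528642893645 8.733701163250785 0.15036666089267264 0.08021754018020152
mouth est [0.6086 0.2062 0.19  ]
tip [0.5662 0.0193 0.0338] [-0.5 -0.   0.   0.3]
root [ 0.4825 -0.0112  0.0295] [-1.3 -0.1 -0.   0.9]
handletopR? [ 0.4685 -0.0165  0.1281] [-0.1 -0.  -0.   0. ]
tray top [ 0.6838 -0.1397  0.018 ]
tray top [ 0.6616 -0.2745  0.018 ]
tray top [ 0.4464 -0.242   0.018 ]
tray top [ 0.4652 -0.1054  0.018 ]
tray side [ 0.6618 -0.2583  0.018 ]
tray side [ 0.442  -0.2369  0.018 ]
tray side [ 0.4508 -0.0899  0.018 ]
tray side [ 0.6819 -0.116   0.018 ]
blob ((342.3000183105469, 261.3999938964844), (9.17060375213623, 9.803059577941895), 71.56504821777344) 93 [ 0.4674 -0.0171  0.122 ] [ 0.4681 -0.0182  0.06  ]
```

View pics/chk.png

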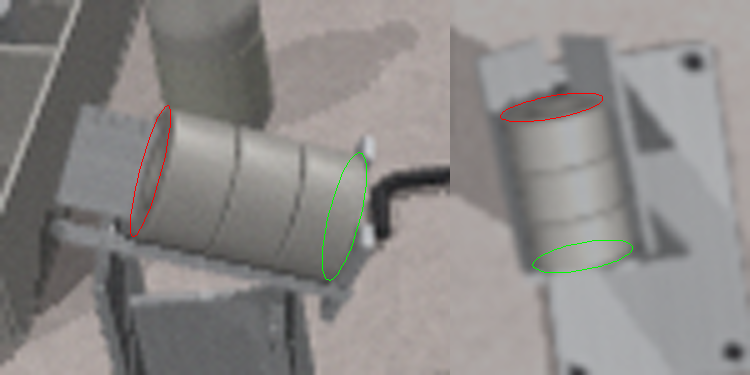

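The overlay check holds: the predicted roller end faces sit on the stack in both views. The bolts form a 150 x 80 mm rectangle at z = 6 mm, and the tray measures 221 x 137 mm. The spindle tip height is 34 mm, as the text says.

```bash
cat >> h.py <<'E'
def rot(yaw,nose):  # tool frame with x along the rod, nose up by `nose`
    return R.from_euler("z",yaw,degrees=True)*R.from_euler("x",np.pi)*R.from_euler("y",nose,degrees=True)
def rel(p0,r0,p,r):
    print("slide",np.round(r0.inv().apply(np.array(p)-p0)*1000,1),"rot",np.round((r0.inv()*r).as_rotvec(),3),"dist",np.round(np.linalg.norm(np.array(p)-p0)*1000))
def chain(*w):
    from bench import ctrl
    s=ctrl.get_state(); p0,r0=s["position"],R.from_rotvec(s["tool_rot"]); print("t",s["time"],p0,"yaw/pitch",r0.as_matrix()[:,0],"f",s["ft_force"],"q",s["joint_positions"])
    for p,r in w: rel(p0,r0,p,r); p0,r0=np.array(p),r
E
python3 - <<'E'
from h import *
q=rot(20,0); h=np.array([.4675,-.017])
chain(([.40,-.2,.24],q),([*h,.20],q),([*h,.095],q))
E
```

```text
t 0.1 [ 0.254  -0.5979  0.2436] yaw/pitch [ 0.9203  0.3911 -0.0001] f [0.315  0.1788 0.1338] q [ 1.1831  0.3217 -0.0701  1.4515  0.0226  1.3708 -0.0569]
slide [ 290.  -309.     4.1] rot [-0.002  0.     0.053] dist 424.0
slide [ 126.  -148.9   40. ] rot [0. 0. 0.] dist 199.0
slide [  0.  -0. 105.] rot [0. 0. 0.] dist 105.0
```

>>> {"name": "send_rows", "arguments": {"motion": [{"claw": 1,"slide": [20,-22,0],"delta_rot": [0,0,0.01]},{"claw": 1,"slide": [54,-58,1],"delta_rot": [0,0,0.02]},{"claw": 1,"slide": [88,-94,2],"delta_rot": [0,0,0.03]},{"claw": 1,"slide": [120,-129,3],"delta_rot": [0,0,0.04]},{"claw": 1,"slide": [150,-162,4],"delta_rot": [0,0,0.05]}]}}

```text
time: 0.6
position: [0.3293, -0.3881, 0.2401]
tool_rot: [-3.093, -0.55, 0.0]
ft_force: [1.1, 0.0, 0.2]
grip_width: 1.0
grip_force: 0.0
```

>>> {"name": "send_rows", "arguments": {"motion": [{"claw": 1,"slide": [34,-36,0],"delta_rot": [0,0,0]},{"claw": 1,"slide": [68,-72,0],"delta_rot": [0,0,0]},{"claw": 1,"slide": [102,-108,0],"delta_rot": [0,0,0]},{"claw": 1,"slide": [135,-143,0],"delta_rot": [0,0,0]},{"claw": 1,"slide": [168,-178,5],"delta_rot": [0,0,0]}]}}

```text
time: 1.1
position: [0.4258, -0.1637, 0.2359]
tool_rot: [3.092, 0.55, 0.001]
ft_force: [1.0, -0.6, 0.8]
grip_width: 0.998
grip_force: 0.0
```

```bash
python3 - <<'E'
from h import *
q=rot(20,0); h=np.array([.4675,-.017])
chain(([*h,.20],q),([*h,.095],q))
E
```

```text
t 1.1 [ 0.4258 -0.1637  0.2359] yaw/pitch [0.9388 0.3446 0.0006] f [ 1.0433 -0.5931  0.7522] q [ 0.7842 -0.0786 -0.449   1.9052 -0.0346  1.306  -0.8736]
slide [  89.6 -123.4   35.8] rot [ 0.001 -0.001  0.003] dist 157.0
slide [  0.  -0. 105.] rot [0. 0. 0.] dist 105.0
```

>>> {"name": "send_rows", "arguments": {"motion": [{"claw": 1,"slide": [25,-34,8],"delta_rot": [0,0,0]},{"claw": 1,"slide": [50,-69,17],"delta_rot": [0,0,0]},{"claw": 1,"slide": [75,-103,26],"delta_rot": [0,0,0]},{"claw": 1,"slide": [90,-123,36],"delta_rot": [0,0,0]},{"claw": 1,"slide": [90,-123,36],"delta_rot": [0,0,0]}]}}

```text
time: 1.6
position: [0.4669, -0.0145, 0.1982]
tool_rot: [-3.089, -0.561, 0.003]
ft_force: [-0.9, -0.1, -0.2]
grip_width: 0.999
grip_force: 0.0
```

>>> {"name": "send_rows", "arguments": {"motion": [{"claw": 1,"slide": [0,0,30],"delta_rot": [0,0,0]},{"claw": 1,"slide": [0,0,60],"delta_rot": [0,0,0]},{"claw": 1,"slide": [0,0,85],"delta_rot": [0,0,0]},{"claw": 1,"slide": [0,0,103],"delta_rot": [0,0,0]},{"claw": 1,"slide": [0,0,103],"delta_rot": [0,0,0]}]}}

```text
time: 2.1
position: [0.4649, -0.02, 0.0941]
tool_rot: [-3.092, -0.548, 0.009]
ft_force: [-0.2, -0.5, 0.9]
grip_width: 1.0
grip_force: 0.0
```

```bash
python3 - <<'E'
from h import *
from bench import ctrl
q=rot(20,0); h=np.array([.4675,-.017])
chain(([*h,.095],q))
i=ctrl.get_image("top");j=ctrl.get_image("side")
a=cv2.resize(i["color"][200:300,290:390],(380,380));b=cv2.resize(j["color"][200:300,290:390],(380,380));cv2.imwrite("pics/g.png",np.hstack([a,b]))
E
```

```text
t 2.1 [ 0.4649 -0.02    0.0941] yaw/pitch [ 0.9392  0.3434 -0.0052] f [-0.2201 -0.548   0.872 ] q [ 0.6095  0.1102 -0.6465  2.045   0.0771  1.0155 -1.2954]
slide [ 3.5 -2.  -0.9] rot [-0.003  0.005  0.001] dist 4.0
```

View pics/g.png

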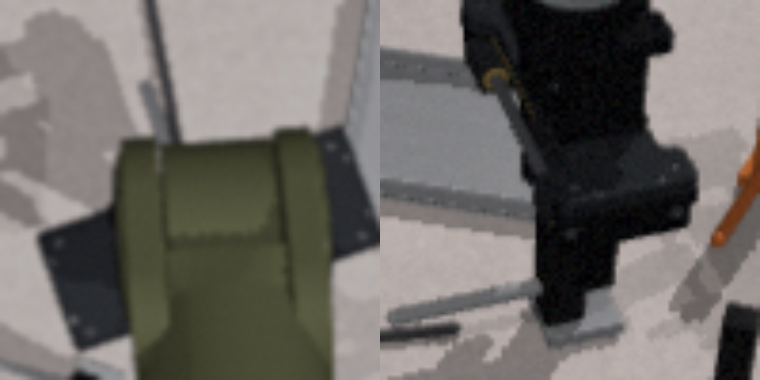

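The picture shows the fingers straddling the handle: side crop (565,270), rod root at (540,290). I close with a small correction.

>>> {"name": "send_rows", "arguments": {"motion": [{"claw": 1,"slide": [3.5,-2,-1],"delta_rot": [0,0.005,0]},{"claw": -1,"slide": [3.5,-2,-1],"delta_rot": [0,0.005,0]},{"claw": -1,"slide": [3.5,-2,-1],"delta_rot": [0,0.005,0]},{"claw": -1,"slide": [3.5,-2,-1],"delta_rot": [0,0.005,0]},{"claw": -1,"slide": [3.5,-2,-1],"delta_rot": [0,0.005,0]}], "grip_force": 45}}

```text
time: 2.7
position: [0.47, -0.016, 0.0977]
tool_rot: [-3.093, -0.55, -0.008]
ft_force: [0.9, -0.3, 1.1]
grip_width: 0.721
grip_force: 0.0
```

>>> {"name": "send_rows", "arguments": {"motion": [{"claw": -1,"slide": [0,0,0],"delta_rot": [0,0,0]},{"claw": -1,"slide": [0,0,0],"delta_rot": [0,0,0]},{"claw": -1,"slide": [0,0,0],"delta_rot": [0,0,0]},{"claw": -1,"slide": [0,0,-8],"delta_rot": [0,0,0]},{"claw": -1,"slide": [0,0,-20],"delta_rot": [0,0,0]}]}}

```text
time: 3.2
position: [0.4692, -0.0159, 0.1176]
tool_rot: [-3.091, -0.55, -0.005]
ft_force: [0.3, 0.2, -3.6]
grip_width: 0.295
grip_force: 45.0
```

>>> {"name": "send_rows", "arguments": {"motion": [{"claw": -1,"slide": [0,0,-30],"delta_rot": [0,0,0]},{"claw": -1,"slide": [0,0,-70],"delta_rot": [0,0,0]},{"claw": -1,"slide": [0,0,-110],"delta_rot": [0,0,0]},{"claw": -1,"slide": [0,0,-150],"delta_rot": [0,0,0]},{"claw": -1,"slide": [0,0,-150],"delta_rot": [0,0,0]}]}}

```text
time: 3.7
position: [0.4722, -0.0159, 0.2739]
tool_rot: [3.09, 0.55, 0.024]
ft_force: [0.8, 0.1, -3.4]
grip_width: 0.295
grip_force: 45.0
```

```bash
cat >> h.py <<'E'
M=np.array([.6086,.2062,.190]); YAW=8.6
AX=(rot(YAW,25)).as_matrix()[:,0]
TIP=np.array([.1065,0,.0637])
def tcp(tip,yaw,nose): r=rot(yaw,nose); return (np.array(tip)-r.apply(TIP),r)
E
python3 - <<'E'
from h import *
print(AX)
w=tcp(M-.05*AX,YAW,25); print(w[0]); chain(w)
E
```

```text
[0.8961 0.1355 0.4226]
[0.4417 0.181  0.1816]
t 3.7 [ 0.4722 -0.0159  0.2739] yaw/pitch [0.9385 0.3449 0.0143] f [ 0.783   0.0533 -3.4365] q [ 0.6467 -0.0737 -0.6303  1.8185 -0.044   1.3673 -1.1928]
slide [  38.  -195.9   91.8] rot [-0.04  0.42  0.2 ] dist 220.0
```

>>> {"name": "send_rows", "arguments": {"motion": [{"claw": -1,"slide": [6,-33,10],"delta_rot": [-0.006,0.07,0.033]},{"claw": -1,"slide": [12,-66,22],"delta_rot": [-0.013,0.14,0.066]},{"claw": -1,"slide": [18,-99,36],"delta_rot": [-0.02,0.21,0.1]},{"claw": -1,"slide": [24,-132,52],"delta_rot": [-0.026,0.28,0.133]},{"claw": -1,"slide": [30,-165,68],"delta_rot": [-0.033,0.35,0.166]}]}}

```text
time: 4.2
position: [0.4437, 0.1213, 0.211]
tool_rot: [-3.076, -0.316, -0.468]
ft_force: [-1.0, -0.5, -2.1]
grip_width: 0.295
grip_force: 45.0
```

```bash
python3 - <<'E'
from h import *
chain(tcp(M-.05*AX,YAW,25))
E
```

```text
t 4.2 [0.4437 0.1213 0.211 ] yaw/pitch [0.9348 0.1965 0.2957] f [-1.0298 -0.4522 -2.0638] q [ 0.2161 -0.3007 -0.4901  2.1493 -0.1248  0.9624 -1.5864]
slide [  1.2 -59.3  30.1] rot [-0.003  0.136  0.054] dist 67.0
```

```bash
python3 - <<'E'
from h import *
from bench import ctrl
s=ctrl.get_state(); print(s["position"]+R.from_rotvec(s["tool_rot"]).apply(TIP))
for k in(.015,.02): print((M-k*AX)); chain(tcp(M-k*AX,YAW,22))
E
```

```text
[0.5619 0.145  0.1816]
[0.5952 0.2042 0.1837]
t 4.2 [0.4437 0.1213 0.211 ] yaw/pitch [0.9348 0.1965 0.2957] f [-1.0298 -0.4522 -2.0638] q [ 0.2161 -0.3007 -0.4901  2.1493 -0.1248  0.9624 -1.5864]
slide [ 38.5 -57.3  19.4] rot [-0.002  0.083  0.055] dist 72.0
[0.5907 0.2035 0.1815]
t 4.2 [0.4437 0.1213 0.211 ] yaw/pitch [0.9348 0.1965 0.2957] f [-1.0298 -0.4522 -2.0638] q [ 0.2161 -0.3007 -0.4901  2.1493 -0.1248  0.9624 -1.5864]
slide [ 33.6 -57.6  20.1] rot [-0.002  0.083  0.055] dist 70.0
```

>>> {"name": "send_rows", "arguments": {"motion": [{"claw": -1,"slide": [14,-10,0],"delta_rot": [0,0.0,0]},{"claw": -1,"slide": [25,-25,6],"delta_rot": [0,0.02,0.02]},{"claw": -1,"slide": [33,-42,13],"delta_rot": [0,0.05,0.04]},{"claw": -1,"slide": [33.5,-57.5,20],"delta_rot": [-0.002,0.083,0.055]},{"claw": -1,"slide": [33.5,-57.5,20],"delta_rot": [-0.002,0.083,0.055]}]}}

```text
time: 4.7
position: [0.4684, 0.187, 0.2001]
tool_rot: [-3.047, -0.238, -0.585]
ft_force: [-0.6, -0.2, -3.1]
grip_width: 0.295
grip_force: 45.0
```

```bash
python3 - <<'E'
from h import *; import pickle
from bench import ctrl
chain(tcp(M-.02*AX,YAW,25))
s=ctrl.get_state(); d={n:ctrl.get_image(n) for n in("side","top")}; pickle.dump(d,open("im1.pkl","wb"))
e=s["position"]+R.from_rotvec(s["tool_rot"]).apply(TIP); m=[]
for n in d:
    u=proj(d[n],e); print(n,"tip pred",u); x,y=(np.round(u).astype(int)-[30,30]); m.append(cv2.resize(d[n]["color"][y:y+60,x:x+60],(390,390),interpolation=2)); print("crop origin",x,y)
cv2.imwrite("pics/ins.png",np.hstack(m))
E
```

```text
t 4.7 [0.4684 0.187  0.2001] yaw/pitch [0.9176 0.144  0.3706] f [-0.6096 -0.2152 -3.1215] q [ 0.21   -0.2382 -0.6385  2.133  -0.0503  0.835  -1.8291]
slide [-2.2  2.   5.4] rot [-0.003  0.057  0.005] dist 6.0
side tip pred [264.9694 301.9477]
crop origin 235 272
top tip pred [241.8049 205.0006]
crop origin 212 175
```

View pics/ins.png

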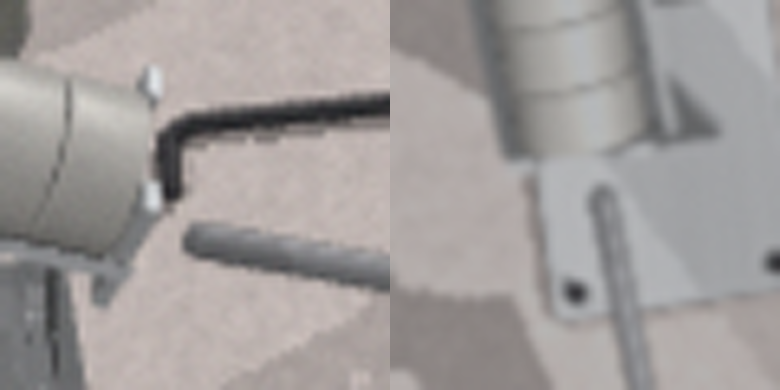

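The tip is at side crop (187,240) and top crop (213,188), several pixels below and to the right of prediction. So the spindle sits differently in the fingers, and I measure the rod line itself from both views.

```bash
python3 - <<'E'
from h import *; import pickle
from bench import ctrl
d=pickle.load(open("im1.pkl","rb")); s=ctrl.get_state()
S=lambda x,y:np.array([235+(x+.5)/6.5-.5,272+(y+.5)/6.5-.5]); T=lambda x,y:np.array([212+(x-390+.5)/6.5-.5,175+(y+.5)/6.5-.5])
tip,e=tri(d,S(187,240),T(603,188)); print("tip",tip,e)
def pl(i,p,q):
    o=i["pose"][:3,3]; f=lambda p:i["pose"][:3,:3]@np.linalg.inv(K(i))@np.r_[p,1]
    n=np.cross(f(p),f(q)); return n/np.linalg.norm(n)
# refine centrelines: side rod column-wise, top rod row-wise
for n,nn in (("side",0),("top",1)): pass
u=np.cross(pl(d["side"],S(190,240),S(385,272)),pl(d["top"],T(604,195),T(639,385))); u/=np.linalg.norm(u); u*=np.sign(u[0])
r=R.from_rotvec(s["tool_rot"]); print("dir",u,"nose",np.degrees(np.arcsin(u[2])),"yaw",np.degrees(np.arctan2(u[1],u[0])))
print("tip in tool",r.inv().apply(tip-s["position"]),"dir in tool",r.inv().apply(u), "pose M expected",M, s["position"])
# mouth rollers check in this image: project mouth
for n in d: print(n,proj(d[n],M),proj(d[n],tip))
E
```

```text
tip [0.5948 0.2039 0.1605] [-0.4 -0.   0.   0.2]
dir [0.9326 0.1341 0.3351] nose 19.577688678038996 yaw 8.182050081398291
tip in tool [ 0.1017 -0.0001  0.0851] dir in tool [0.9992 0.0092 0.0398] pose M expected [0.6086 0.2062 0.19  ] [0.4702 0.1847 0.2015]
side [253.3241 297.7436] [262.9715 308.4658]
top [241.0731 195.7514] [244.3621 203.7139]
```

```bash
cat >> h.py <<'E'
TIP=np.array([.1017,0,.0851]); DIR=np.array([.9992,.005,.0398])
def tcp(tip,nose,yaw=YAW): r=rot(yaw+.3,nose+2.3); return (np.array(tip)-r.apply(TIP),r)
def where():
    from bench import ctrl
    s=ctrl.get_state(); r=R.from_rotvec(s["tool_rot"]); t=s["position"]+r.apply(TIP); u=r.apply(DIR); F=rot(YAW,25)
    print("tip in axis frame (along,left-,up-)mm",F.inv().apply(t-M)*1000,"rod dir",F.inv().apply(u),"j2",s["joint_positions"][1],"f",s["ft_force"])
E
python3 - <<'E'
from h import *
where(); chain(tcp(M-.02*AX,24.5),tcp(M-.001*AX,24.5),tcp(M+.04*AX,24.5),tcp(M+.082*AX,24.5))
E
```

```text
tip in axis frame (along,left-,up-)mm [-25.1859   0.28    20.8942] rod dir [0.9955 0.0026 0.0945] j2 -0.2384274954061973 f [ 0.5625 -1.0028 -2.6583]
t 4.8 [0.4702 0.1847 0.2015] yaw/pitch [0.9173 0.1411 0.3723] f [ 0.5625 -1.0028 -2.6583] q [ 0.2113 -0.2384 -0.6344  2.1311 -0.0492  0.8357 -1.8275]
slide [ -2.9   0.  -12.1] rot [ 0.001  0.086 -0.002] dist 12.0
slide [19.   0.1  0.6] rot [0. 0. 0.] dist 19.0
slide [41.   0.2  1.3] rot [0. 0. 0.] dist 41.0
slide [42.   0.2  1.3] rot [0. 0. 0.] dist 42.0
```

>>> {"name": "send_rows", "arguments": {"motion": [{"claw": -1,"slide": [0,0,-6],"delta_rot": [0,0.03,0]},{"claw": -1,"slide": [-1,0,-12],"delta_rot": [0,0.06,0]},{"claw": -1,"slide": [-3,0,-12],"delta_rot": [0,0.086,0]},{"claw": -1,"slide": [-3,0,-12],"delta_rot": [0,0.086,0]}], "grip_force": 58}}

```text
time: 5.2
position: [0.4629, 0.1843, 0.2118]
tool_rot: [-3.011, -0.231, -0.718]
ft_force: [-0.5, 0.9, -3.6]
grip_width: 0.297
grip_force: 58.0
```

```bash
python3 - <<'E'
from h import *; import pickle
from bench import ctrl
d={n:ctrl.get_image(n) for n in("side","top")}; pickle.dump(d,open("im2.pkl","wb"))
where(); chain(tcp(M-.002*AX,24.5))
m=[cv2.resize(d[n]["color"][y:y+60,x:x+60],(390,390),interpolation=2) for n,x,y in(("side",235,265),("top",212,170))]
cv2.imwrite("pics/ins2.png",np.hstack(m))
E
```

```text
tip in axis frame (along,left-,up-)mm [-19.0768  -0.5032  -0.4581] rod dir [1.     0.0029 0.0072] j2 -0.3005754118414207 f [-0.2564 -0.23   -2.8352]
t 5.3 [0.4636 0.1843 0.2123] yaw/pitch [0.8817 0.1353 0.452 ] f [-0.2564 -0.23   -2.8352] q [-0.0614 -0.3006 -0.4126  2.2004  0.039   0.7718 -1.9243]
slide [17.2  0.8  0.9] rot [-0.    -0.001 -0.003] dist 17.0
```

View pics/ins2.png

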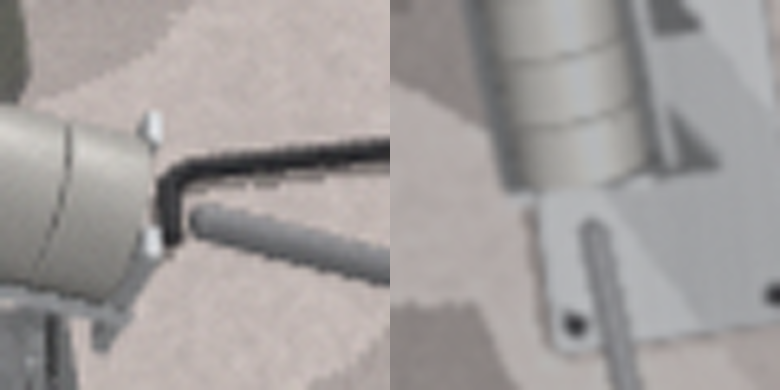

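The rod is now steeper and in line with the stack: tip at side crop (192,220) and top crop (593,222). I check it against the bore axis.

```bash
python3 - <<'E'
from h import *; import pickle
d=pickle.load(open("im2.pkl","rb"))
S=lambda x,y:np.array([235+(x+.5)/6.5-.5,265+(y+.5)/6.5-.5]); T=lambda x,y:np.array([212+(x-390+.5)/6.5-.5,170+(y+.5)/6.5-.5])
tip,e=tri(d,S(192,221),T(593,222)); F=rot(YAW,25); print(tip,e,F.inv().apply(tip-M)*1000)
# roller seam extents in top (seam 1 right/left ends) vs axis projection
for k in(0,.0225,.045,.067):
    print(k,[((proj(d[n],M+k*AX)-o+.5)*6.5-.5+a).round() for n,o,a in(("side",(235,265),(0,0)),("top",(212,170),(390,0)))])
    U=F.as_matrix()[:,1]*.022; print("   top edges",[((proj(d["top"],M+k*AX+g*U)-(212,170)+.5)*6.5-.5+(390,0)).round() for g in(-1,1)])
E
```

```text
[0.5914 0.2029 0.1854] [-0.2 -0.   0.   0.1] [-17.808    0.6518  -3.2798]
0 [array([122., 216.]), array([582., 170.])]
   top edges [array([517., 180.]), array([646., 161.])]
0.0225 [array([ 39., 196.]), array([568., 106.])]
   top edges [array([503., 116.]), array([633.,  97.])]
0.045 [array([-45., 176.]), array([555.,  41.])]
   top edges [array([489.,  51.]), array([620.,  31.])]
0.067 [array([-130.,  157.]), array([541., -24.])]
   top edges [array([475., -14.]), array([607., -33.])]
```

>>> {"name": "send_rows", "arguments": {"motion": [{"claw": -1,"slide": [6,0.5,2],"delta_rot": [0,0,0]},{"claw": -1,"slide": [14,0.5,2.5],"delta_rot": [0,0,0]},{"claw": -1,"slide": [22,0.5,2.7],"delta_rot": [0,0,0]},{"claw": -1,"slide": [30,0.7,3],"delta_rot": [0,0,0]},{"claw": -1,"slide": [38,0.8,3.2],"delta_rot": [0,0,0]}]}}

```text
time: 5.8
position: [0.5002, 0.1883, 0.2273]
tool_rot: [-3.012, -0.227, -0.721]
ft_force: [-0.3, 0.5, -2.7]
grip_width: 0.294
grip_force: 58.0
```

```bash
python3 - <<'E'
from h import *
where(); chain(tcp(M+.05*AX,24.5))
E
```

```text
tip in axis frame (along,left-,up-)mm [20.7265  1.3833  1.3895] rod dir [1.     0.0051 0.0058] j2 -0.22402630776623467 f [-0.2656  0.5065 -2.702 ]
t 5.8 [0.5002 0.1883 0.2273] yaw/pitch [0.8814 0.1331 0.4532] f [-0.2656  0.5065 -2.702 ] q [-0.0415 -0.224  -0.4114  2.1164  0.0708  0.7825 -1.9234]
slide [29.5 -0.8 -0.7] rot [ 0.001 -0.003 -0.005] dist 30.0
```

>>> {"name": "send_rows", "arguments": {"motion": [{"claw": -1,"slide": [10,-0.3,0.3],"delta_rot": [0,0,-0.002]},{"claw": -1,"slide": [20,-0.5,0.5],"delta_rot": [0,0,-0.003]},{"claw": -1,"slide": [30,-0.6,0.8],"delta_rot": [0,0,-0.004]},{"claw": -1,"slide": [38,-0.6,1],"delta_rot": [0,0,-0.004]},{"claw": -1,"slide": [40,-0.6,1],"delta_rot": [0,0,-0.004]}]}}

```text
time: 6.3
position: [0.5358, 0.195, 0.2447]
tool_rot: [-3.011, -0.234, -0.723]
ft_force: [-0.3, -0.7, -3.1]
grip_width: 0.287
grip_force: 58.0
```

```bash
python3 - <<'E'
from h import *
where(); chain(tcp(M+.082*AX,24.5))
E
```

```text
tip in axis frame (along,left-,up-)mm [60.9494 -0.5072  0.7705] rod dir [1.     0.0002 0.0051] j2 -0.15134167595234424 f [-0.3406 -0.7278 -3.1213]
t 6.3 [0.5358 0.195  0.2447] yaw/pitch [0.8803 0.1379 0.4539] f [-0.3406 -0.7278 -3.1213] q [-0.0329 -0.1513 -0.4098  2.0254  0.1013  0.8055 -1.9213]
slide [21.3  0.6 -0.4] rot [-0.    -0.003  0.   ] dist 21.0
```

>>> {"name": "send_rows", "arguments": {"motion": [{"claw": -1,"slide": [8,0.4,0.3],"delta_rot": [0,0,0]},{"claw": -1,"slide": [16,0.6,0.6],"delta_rot": [0,0,0]},{"claw": -1,"slide": [22,0.6,0.8],"delta_rot": [0,0,0]},{"claw": -1,"slide": [22,0.6,0.8],"delta_rot": [0,0,0]}]}}

```text
time: 6.7
position: [0.5555, 0.1974, 0.254]
tool_rot: [-3.011, -0.234, -0.723]
ft_force: [-0.2, 0.5, -3.0]
grip_width: 0.295
grip_force: 58.0
```

```bash
python3 - <<'E'
from h import *; import pickle
from bench import ctrl
where()
d={n:ctrl.get_image(n) for n in("side","top")}; pickle.dump(d,open("im3.pkl","wb"))
for n,w in(("side",(190,250,90,75)),("top",(215,130,70,90))):pass
a=cv2.resize(d["side"]["color"][240:320,180:280],(400,320),interpolation=2);b=cv2.resize(d["top"]["color"][140:220,210:300],(360,320),interpolation=2)
cv2.imwrite("pics/in3.png",np.hstack([a,b]))
E
```

```text
tip in axis frame (along,left-,up-)mm [82.921   0.1214  0.6953] rod dir [1.     0.0004 0.0047] j2 -0.1124791247226434 f [-0.1549  0.5288 -2.9537]
```

View pics/in3.png

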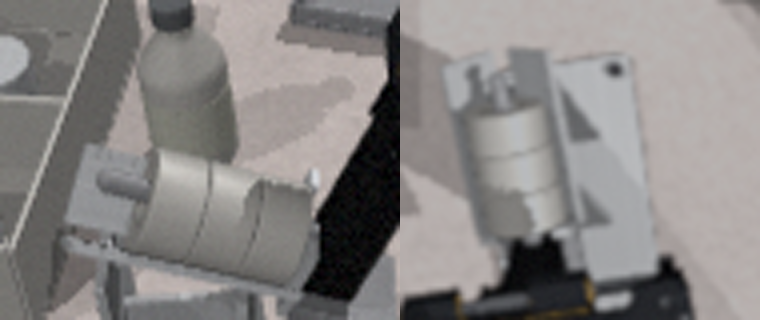

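The rod sticks out past the top roller at side crop (115,182), and all three rollers are threaded. I lift square to the axis.

>>> {"name": "send_rows", "arguments": {"motion": [{"claw": -1,"slide": [0,0,-5],"delta_rot": [0,0,0]},{"claw": -1,"slide": [0,0,-12],"delta_rot": [0,0,0]},{"claw": -1,"slide": [0,0,-20],"delta_rot": [0,0,0]},{"claw": -1,"slide": [0,0,-28],"delta_rot": [0,0,0]},{"claw": -1,"slide": [0,0,-36],"delta_rot": [0,0,0]}]}}

```text
time: 7.3
position: [0.538, 0.1947, 0.2864]
tool_rot: [-3.012, -0.235, -0.722]
ft_force: [-0.9, -0.5, -3.9]
grip_width: 0.294
grip_force: 58.0
```

>>> {"name": "send_rows", "arguments": {"motion": [{"claw": -1,"slide": [0,0,-8],"delta_rot": [0,0,0]},{"claw": -1,"slide": [0,0,-16],"delta_rot": [0,0,0]},{"claw": -1,"slide": [0,0,-24],"delta_rot": [0,0,0]},{"claw": -1,"slide": [0,0,-34],"delta_rot": [0,0,0]},{"claw": -1,"slide": [0,0,-34],"delta_rot": [0,0,0]}]}}

```text
time: 7.8
position: [0.5235, 0.1927, 0.3179]
tool_rot: [-3.01, -0.235, -0.726]
ft_force: [1.0, 0.2, -3.4]
grip_width: 0.295
grip_force: 58.0
```

```bash
python3 - <<'E'
from h import *
from bench import ctrl
where(); chain()
d={n:ctrl.get_image(n) for n in("side","top")}
a=cv2.resize(d["side"]["color"][200:320,170:320],(400,320),interpolation=2);b=cv2.resize(d["top"]["color"][120:220,200:312],(360,320),interpolation=2)
cv2.imwrite("pics/l.png",np.hstack([a,b]))
E
```

```text
tip in axis frame (along,left-,up-)mm [ 80.7145  -0.1351 -71.0517] rod dir [ 1.     -0.0002  0.0027] j2 -0.22504570176624097 f [ 0.9691  0.2351 -3.4137]
t 7.8 [0.5235 0.1927 0.3179] yaw/pitch [0.8792 0.1381 0.4559] f [ 0.9691  0.2351 -3.4137] q [-0.0374 -0.225  -0.3855  1.9369  0.0508  0.9574 -1.8683]
```

View pics/l.png

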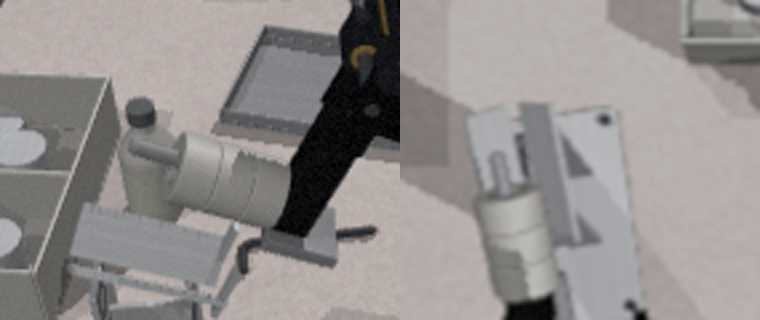

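All three rollers are on the rod against the handle (side crop (230,180)), and the trough is empty. Next is carrying them to the tray, nose kept up.

```bash
cat >> h.py <<'E'
ORG=np.array([-.0076,-.0005,.1130]); TY=-8.9; TO=np.array([.528,-.184])
def place(xy,z,nose,yaw=TY): r=rot(yaw+.3,nose+2.3); return (np.array([*xy,z])-r.apply(ORG),r)
E
python3 - <<'E'
from h import *
chain(place([.50,.0],.19,18,0),place(TO,.12,15),place(TO,.12,1),place(TO,.02,1))
E
```

```text
t 7.9 [0.5232 0.1923 0.3161] yaw/pitch [0.8804 0.1382 0.4537] f [ 0.1489 -0.6768 -4.5988] q [-0.0373 -0.2235 -0.3855  1.9385  0.0511  0.9569 -1.8685]
slide [-83.3 182.1 -22.7] rot [-0.06  -0.116  0.138] dist 202.0
slide [  7.2 180.1  75.7] rot [-0.05  -0.052  0.147] dist 195.0
slide [27.1 -0.   5.2] rot [ 0.    -0.244  0.   ] dist 28.0
slide [-5.8 -0.  99.8] rot [0. 0. 0.] dist 100.0
```

```bash
python3 - <<'E'
from h import *
chain(place([.55,.0],.21,17,0),place(TO,.14,15),place(TO,.12,1),place(TO,.02,1))
E
```

```text
t 7.9 [0.5232 0.1923 0.3161] yaw/pitch [0.8804 0.1382 0.4537] f [ 0.1489 -0.6768 -4.5988] q [-0.0373 -0.2235 -0.3855  1.9385  0.0511  0.9569 -1.8685]
slide [-28.3 190.2 -17.7] rot [-0.059 -0.134  0.138] dist 193.0
slide [-40.6 179.8  58.9] rot [-0.049 -0.035  0.147] dist 194.0
slide [21.2 -0.  24.3] rot [ 0.    -0.244  0.   ] dist 32.0
slide [-5.8 -0.  99.8] rot [0. 0. 0.] dist 100.0
```

>>> {"name": "send_rows", "arguments": {"motion": [{"claw": -1,"slide": [0,12,-14],"delta_rot": [0,0,0]},{"claw": -1,"slide": [-5,45,-18],"delta_rot": [-0.015,-0.03,0.03]},{"claw": -1,"slide": [-12,85,-18],"delta_rot": [-0.03,-0.06,0.06]},{"claw": -1,"slide": [-19,125,-18],"delta_rot": [-0.04,-0.09,0.09]},{"claw": -1,"slide": [-25,160,-18],"delta_rot": [-0.05,-0.12,0.12]}]}}

```text
time: 8.4
position: [0.5176, 0.0271, 0.3198]
tool_rot: [-3.089, -0.036, -0.543]
ft_force: [0.9, -0.2, -3.4]
grip_width: 0.291
grip_force: 58.0
```

```bash
python3 - <<'E'
from h import *
chain(place(TO,.14,15))
E
```

```text
t 8.4 [0.5176 0.0271 0.3198] yaw/pitch [0.9397 0.0215 0.3413] f [ 0.9465 -0.1649 -3.3616] q [ 0.06   -0.2345 -0.1548  1.9182 -0.013   1.1077 -1.6409]
slide [-43.  207.3  58.3] rot [-0.056 -0.046  0.164] dist 220.0
```

>>> {"name": "send_rows", "arguments": {"motion": [{"claw": -1,"slide": [0,30,5],"delta_rot": [-0.008,-0.007,0.025]},{"claw": -1,"slide": [-5,70,15],"delta_rot": [-0.02,-0.015,0.055]},{"claw": -1,"slide": [-15,110,28],"delta_rot": [-0.03,-0.025,0.09]},{"claw": -1,"slide": [-25,150,40],"delta_rot": [-0.04,-0.035,0.12]},{"claw": -1,"slide": [-35,180,50],"delta_rot": [-0.05,-0.04,0.145]}]}}

```text
time: 8.9
position: [0.506, -0.154, 0.2599]
tool_rot: [3.078, -0.203, 0.479]
ft_force: [0.8, 1.0, -3.2]
grip_width: 0.293
grip_force: 58.0
```

```bash
python3 - <<'E'
from h import *
chain(place(TO,.10,6),place(TO,.03,1))
E
```

```text
t 8.9 [ 0.506  -0.154   0.2599] yaw/pitch [ 0.9445 -0.1249  0.3037] f [ 0.8334  0.9801 -3.2014] q [ 0.1966 -0.1623  0.0688  1.9704 -0.0347  1.0275 -1.4227]
slide [ 1.9 27.2 49.9] rot [-0.004 -0.164  0.018] dist 57.0
slide [-0.3 -0.  70.4] rot [ 0.    -0.087 -0.   ] dist 70.0
```

>>> {"name": "send_rows", "arguments": {"motion": [{"claw": -1,"slide": [0,7,12],"delta_rot": [-0.001,-0.04,0.005]},{"claw": -1,"slide": [1,15,25],"delta_rot": [-0.002,-0.08,0.01]},{"claw": -1,"slide": [2,22,38],"delta_rot": [-0.003,-0.12,0.015]},{"claw": -1,"slide": [2,27,50],"delta_rot": [-0.004,-0.164,0.018]},{"claw": -1,"slide": [2,27,50],"delta_rot": [-0.004,-0.164,0.018]}]}}

```text
time: 9.4
position: [0.5203, -0.1804, 0.2117]
tool_rot: [3.116, -0.23, 0.221]
ft_force: [-0.3, 0.7, -4.5]
grip_width: 0.295
grip_force: 58.0
```

```bash
python3 - <<'E'
from h import *; import pickle
from bench import ctrl
d={n:ctrl.get_image(n) for n in("side","top")}; pickle.dump(d,open("im4.pkl","wb"))
chain(place(TO,.025,1))
s=ctrl.get_state(); r=R.from_rotvec(s["tool_rot"]); t=s["position"]+r.apply(TIP); print("tip",t)
for n in d: print(n,"tip",proj(d[n],t))
# grey map around predicted tip, side view: rollers bright, tip after them
for n,h in(("side",9),("top",9)):
    x,y=np.round(proj(d[n],t)).astype(int); g=cv2.cvtColor(d[n]["color"],cv2.COLOR_BGR2GRAY); print(n,x,y); print(g[y-h:y+h+1,x-13:x+14])
E
```

```text
t 9.5 [ 0.5204 -0.1796  0.2136] yaw/pitch [ 0.9789 -0.1444  0.1448] f [-0.0937  0.639  -3.6872] q [ 0.2077  0.0256  0.0928  1.8635 -0.0289  1.1094 -1.4059]
slide [-1.7  3.8 75.9] rot [-0.002 -0.088  0.004] dist 76.0
tip [ 0.6321 -0.196   0.1441]
side tip [272.8519 186.7423]
top tip [422.1034 188.997 ]
side 273 187
[[162 167 162 127 109 110 113 111 112 111 110 112 110 111 110 111 112 115
  111 113 113 111 109 108 110 116 113]
 [162 161 125 114 111 108 113 111 111 113 110 111 113 114 110 113 113 115
  109 110 113 110 110 111 112 110 116]
 [160 156 113 111 110 113 108 114 113 108 109 112 113 111 112 109 111 110
  113 112 111 112 112 112 114 112 113]
 [159 125 112 112 113 113 111 113 109 110 110 110 111 113 112 111 115 113
  114 111 114 112 112 111 113 112 120]
 [129 117 114 110 111 113 115 111 112 106 110 110 111 111 117 115 113 113
  113 112 114 114 111 112 124 155 153]
 [115 112 113 112 112 110 111 111 111 112 114 111 111 114 113 114 114 114
  112 112 110 114 113 115 143 167 166]
 [112 111 110 112 112 114 110 113 110 112 113 112 105 122 126 121 118 115
  114 111 112 115 112 104 156 16
[... 2823 characters left out ...]
 148 150 149 149 146]
 [148 148 150 148 147 147 148 148 147 147 142 123 109 128 149 148 144 147
  148 147 145 147 149 150 148 149 147]
 [148 150 151 150 148 147 147 147 147 147 142 119 109 133 152 148 144 148
  149 147 146 146 148 150 148 149 147]
 [147 149 151 149 147 147 148 147 147 147 142 119 113 137 152 146 143 147
  148 147 146 146 149 150 148 150 148]
 [148 150 151 149 148 148 147 147 146 147 139 116 116 140 152 146 144 148
  147 146 144 147 149 149 148 150 144]
 [149 151 151 149 148 148 148 147 146 144 132 112 120 144 151 144 145 148
  148 146 146 147 149 148 148 148 135]
 [150 151 148 145 145 144 146 143 143 141 126 107 121 144 147 142 145 149
  147 145 145 147 148 149 148 146 128]]
```

The rod tip is where predicted in both views (side (272,187), top (423,188)), and the rollers are behind it. Lowering now.

>>> {"name": "send_rows", "arguments": {"motion": [{"claw": -1,"slide": [0,1,18],"delta_rot": [0,-0.02,0]},{"claw": -1,"slide": [-1,2,38],"delta_rot": [0,-0.04,0.002]},{"claw": -1,"slide": [-1,3,56],"delta_rot": [-0.001,-0.06,0.003]},{"claw": -1,"slide": [-2,4,70],"delta_rot": [-0.002,-0.08,0.004]},{"claw": -1,"slide": [-2,4,76],"delta_rot": [-0.002,-0.088,0.004]}]}}

```text
time: 10.0
position: [0.5284, -0.1845, 0.1379]
tool_rot: [3.127, -0.235, 0.088]
ft_force: [-0.7, -0.4, -4.2]
grip_width: 0.296
grip_force: 58.0
```

```bash
python3 - <<'E'
from h import *
chain(place(TO,.003,.3))
E
```

```text
t 10.0 [ 0.5284 -0.1845  0.1379] yaw/pitch [ 0.9872 -0.1493  0.0564] f [-0.7288 -0.3914 -4.1999] q [ 0.2065  0.1689  0.0953  1.8606 -0.0279  1.0573 -1.4078]
slide [ 0.8  0.1 21.7] rot [ 0.    -0.011  0.   ] dist 22.0
```

>>> {"name": "send_rows", "arguments": {"motion": [{"claw": -1,"slide": [0,0,5],"delta_rot": [0,-0.004,0]},{"claw": -1,"slide": [0,0,10],"delta_rot": [0,-0.008,0]},{"claw": -1,"slide": [0.5,0,14],"delta_rot": [0,-0.01,0]},{"claw": -1,"slide": [0.5,0,17],"delta_rot": [0,-0.01,0]},{"claw": -1,"slide": [0.5,0,17],"delta_rot": [0,-0.01,0]}]}}

```text
time: 10.5
position: [0.53, -0.185, 0.1216]
tool_rot: [3.128, -0.236, 0.074]
ft_force: [0.5, -0.4, -3.4]
grip_width: 0.298
grip_force: 58.0
```

>>> {"name": "send_rows", "arguments": {"motion": [{"claw": -1,"slide": [0,0,1],"delta_rot": [0,0,0]},{"claw": -1,"slide": [0,0,1.5],"delta_rot": [0,0,0]},{"claw": -1,"slide": [0,0,2],"delta_rot": [0,0,0]}]}}

```text
time: 10.8
position: [0.5303, -0.1851, 0.12]
tool_rot: [3.128, -0.236, 0.075]
ft_force: [0.0, 0.4, -3.0]
grip_width: 0.293
grip_force: 58.0
```

```bash
python3 - <<'E'
from h import *
chain(place(TO,.003,.3))
E
```

```text
t 10.8 [ 0.5303 -0.1851  0.12  ] yaw/pitch [ 0.9876 -0.1498  0.048 ] f [ 0.0457  0.4062 -2.952 ] q [ 0.2068  0.1969  0.0951  1.8664 -0.0297  1.0317 -1.407 ]
slide [-0.2 -0.2  3.7] rot [ 0.    -0.003 -0.   ] dist 4.0
```

Continue in 1 mm steps until contact shows.

>>> {"name": "send_rows", "arguments": {"motion": [{"claw": -1,"slide": [0,0,1],"delta_rot": [0,0,0]},{"claw": -1,"slide": [0,0,1.5],"delta_rot": [0,0,0]},{"claw": -1,"slide": [0,0,2],"delta_rot": [0,0,0]},{"claw": -1,"slide": [0,0,2],"delta_rot": [0,0,0]}]}}

```text
time: 11.2
position: [0.5303, -0.185, 0.1177]
tool_rot: [3.128, -0.236, 0.074]
ft_force: [-0.1, 0.4, -3.5]
grip_width: 0.292
grip_force: 58.0
```

>>> {"name": "send_rows", "arguments": {"motion": [{"claw": -1,"slide": [0,0,0.7],"delta_rot": [0,0,0]},{"claw": -1,"slide": [0,0,1.4],"delta_rot": [0,0,0]}]}}

```text
time: 11.4
position: [0.5309, -0.1852, 0.117]
tool_rot: [3.128, -0.236, 0.076]
ft_force: [-0.2, 0.2, 1.4]
grip_width: 0.292
grip_force: 58.0
```

>>> {"name": "send_rows", "arguments": {"motion": [{"claw": -1,"slide": [0,0,0.4],"delta_rot": [0,0,0]},{"claw": -1,"slide": [0,0,0.4],"delta_rot": [0,0,0]},{"claw": -1,"slide": [0,0,0.4],"delta_rot": [0,0,0]}], "grip_force": 5}}

```text
time: 11.7
position: [0.5315, -0.1853, 0.1168]
tool_rot: [3.128, -0.236, 0.078]
ft_force: [1.1, 0.2, 1.1]
grip_width: 0.302
grip_force: 5.0
```

>>> {"name": "send_rows", "arguments": {"motion": [{"claw": -0.2,"slide": [0,0,0],"delta_rot": [0,0,0]},{"claw": -0.1,"slide": [0,0,0],"delta_rot": [0,0,0]},{"claw": 0.1,"slide": [0,0,0],"delta_rot": [0,0,0]},{"claw": 0.2,"slide": [0,0,0],"delta_rot": [0,0,0]},{"claw": 0.2,"slide": [0,0,0],"delta_rot": [0,0,0]}]}}

```text
time: 12.2
position: [0.5303, -0.185, 0.1159]
tool_rot: [3.128, -0.236, 0.074]
ft_force: [0.3, 1.3, 0.1]
grip_width: 0.578
grip_force: 0.0
```

>>> {"name": "send_rows", "arguments": {"motion": [{"claw": 0.2,"slide": [0,0,-10],"delta_rot": [0,0,0]},{"claw": 0.2,"slide": [0,0,-30],"delta_rot": [0,0,0]},{"claw": 0.2,"slide": [0,0,-60],"delta_rot": [0,0,0]},{"claw": 0.2,"slide": [0,0,-95],"delta_rot": [0,0,0]},{"claw": 0.2,"slide": [0,0,-130],"delta_rot": [0,0,0]}]}}

```text
time: 12.7
position: [0.524, -0.1841, 0.2478]
tool_rot: [3.128, -0.236, 0.075]
ft_force: [0.7, -0.2, 0.6]
grip_width: 0.603
grip_force: 0.0
```

>>> {"name": "send_rows", "arguments": {"motion": [{"claw": 0.2,"slide": [-10,40,-10],"delta_rot": [0,0,0]},{"claw": 0.2,"slide": [-20,85,-15],"delta_rot": [0,0,0]},{"claw": 0.2,"slide": [-30,130,-20],"delta_rot": [0,0,0]},{"claw": 0.2,"slide": [-40,175,-20],"delta_rot": [0,0,0]},{"claw": 0.2,"slide": [-50,210,-20],"delta_rot": [0,0,0]}]}}

```text
time: 13.2
position: [0.441, -0.3871, 0.2648]
tool_rot: [3.126, -0.239, 0.077]
ft_force: [0.6, -0.3, -0.1]
grip_width: 0.599
grip_force: 0.0
```

```bash
python3 - <<'E'
from h import *; import pickle
from bench import ctrl
d={n:ctrl.get_image(n) for n in("side","top")}; pickle.dump(d,open("im5.pkl","wb")); d0=pickle.load(open("im0.pkl","rb"))
chain()
r=rot(TY,0); o=np.array([.53,-.185,.003])
f=lambda x,y,z:o+R.from_euler("z",TY,degrees=True).apply([x,y,z])
for n in d:
    c=d[n]["color"]; 
    print(n,"expected tip",proj(d[n],f(.108,0,.034)),"root",proj(d[n],f(.013,0,.034)),"handle top",proj(d[n],f(0,0,.122)))
    df=(cv2.absdiff(c,d0[n]["color"]).max(2)>40).astype(np.uint8); k,_,st,ce=cv2.connectedComponentsWithStats(df)
    print([(st[i][:5].tolist()) for i in range(1,k) if st[i][4]>25])
t=d["top"]; u=proj(t,f(.05,0,.034)).astype(int); g=cv2.cvtColor(t["color"],cv2.COLOR_BGR2GRAY); print(u); print(g[u[1]-36:u[1]+34:2,u[0]-14:u[0]+18:2])
E
```

```text
t 13.3 [ 0.438  -0.3905  0.2644] yaw/pitch [ 0.986  -0.1599  0.047 ] f [-1.2712 -0.7159 -0.1889] q [ 0.4387  0.1454  0.2861  1.6317 -0.0645  1.3288 -0.9963]
side expected tip [273.9548 219.6373] root [309.2667 224.5857] handle top [314.1505 197.3383]
[[585, 14, 18, 33, 410], [413, 17, 29, 11, 166], [346, 24, 34, 20, 252], [394, 28, 57, 74, 1741], [336, 43, 42, 80, 1927], [406, 58, 9, 9, 37], [403, 63, 12, 26, 167], [573, 66, 18, 24, 164], [561, 91, 23, 78, 215], [528, 176, 32, 71, 643], [268, 194, 54, 55, 940], [247, 197, 156, 283, 14069], [610, 197, 30, 58, 459], [596, 255, 13, 15, 53], [220, 278, 12, 8, 69], [233, 281, 12, 8, 43], [245, 293, 36, 38, 391], [212, 301, 36, 10, 90], [168, 334, 47, 68, 1508], [406, 341, 89, 139, 1610], [250, 342, 4, 17, 40], [549, 354, 20, 73, 740], [243, 365, 20, 19, 184], [209, 388, 100, 92, 4571], [502, 425, 47, 55, 629], [157, 442, 30, 15, 97]]
top expected tip [417.001  193.7145] root [410.9835 231.6413] handle top [415.8352 234.6041]
[[223, 164, 13, 33, 193], [237, 166, 7, 11, 56], [241, 178, 5, 9, 35], [260, 182, 13, 16, 74], [239, 188, 11, 11, 8
[... 2081 characters left out ...]
  19  17  11  85 127 136 138]
 [107  91 103  83  17   6   5  15  18  16  15  12  92 127 136 136]
 [108  91 105  74   9   5   7  12  13  12  15  18 111 134 137 136]
 [105  95 105  69   6   7   8   8   5   6   7  71 122 134 137 137]
 [104  99 104  56   4   4   6  12   7  10  73 123 127 132 137 127]
 [102 117 108  43   3   4   3   6  10  73 122 125 124 132 138 121]
 [101 124 136 114  88  68  56  42  89 122 128 125 126 137 140 121]
 [103 134 135 135 128 122 122 117 124 127 127 126 129 136 137 113]
 [ 98 138 134 134 135 131 121 121 123 123 127 127 126 129 137 108]
 [ 97 137 135 136 134 134 126 120 123 125 127 126 126 126 129 104]
 [112 108 117 134 132 131 135 127 124 117 126 128 128 127 114  92]]
```

```bash
python3 - <<'E'
from h import *; import pickle
from bench import ctrl
d0=pickle.load(open("im0.pkl","rb"));d=pickle.load(open("im5.pkl","rb")); ok=True
for n,b,th in(("hex",(312,190,340,240),85),("small",(304,294,322,312),50),("wheel",(170,245,205,278),60),("bottle",(335,145,358,157),95),("beaker",(140,190,180,225),70),("driver",(485,265,505,308),75)):
    c=[]
    for q in(d0,d):
        g=q["top"]["color"].max(2)[b[1]:b[3],b[0]:b[2]]; y,x=np.where(g<th); c.append((len(x),round(x.mean(),1),round(y.mean(),1)) if len(x) else None)
    print(n,c)
E
```

```text
hex [(145, np.float64(18.6), np.float64(24.1)), (135, np.float64(17.5), np.float64(19.6))]
small [(58, np.float64(6.8), np.float64(8.3)), (58, np.float64(6.8), np.float64(8.3))]
wheel [(308, np.float64(17.5), np.float64(16.2)), (293, np.float64(17.2), np.float64(15.6))]
bottle [(17, np.float64(8.5), np.float64(9.9)), (17, np.float64(8.5), np.float64(9.9))]
beaker [(488, np.float64(20.6), np.float64(18.2)), (488, np.float64(21.5), np.float64(18.6))]
driver [(268, np.float64(10.6), np.float64(20.6)), (443, np.float64(12.6), np.float64(17.5))]
```

```bash
python3 -c "
from bench import ctrl
print(ctrl.close_job())"
```

```text
the job is handed in; nothing more can be done
None
```

The job is handed in at about 13 s: the spindle stands on its foot inside the tray with the rollers still on its rod. The small spindle and bottle had not moved; for the hex key, wheel, beaker and screwdriver the pixel check differed slightly (I put this down to changed shadows, unconfirmed), and because the fingers closed late the grip was about 116 mm up, just above the 115 mm limit.

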